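# Unplug the modules from a controller and rack them

### The job

Strip this controller: pull the two rectangular modules, the long one and the short one, straight up out of the spring catches in the open grey chassis, and stand each one, plug end down and fully home, in an empty well of the storage rack, one to a well. Leave the round drum module plugged fully home, leave the module already in the rack where it is, and do not disturb the bottle or the power screwdriver.

Things in the scene. Friction and masses are not known exactly. Their poses are not given: they have to be found in the camera images.
- chassis: open grey enclosure, fixed, 150 (x) x 210 (y) x 45 (z) mm, walls and floor 5 mm; origin: centre of the underside. Three equal sockets (black frame, top at z = 37 mm) in a row at x = 0, y = -42, 0, +42 mm; each holds one module standing on the floor (z = 5 mm), axes parallel to the chassis. Which module is in which socket varies. Other parts inside are lower than 45 mm
- long_module: the long plug-in module: ribbed aluminium block 160 mm long; section 36 (its x) x 22 (its y) mm, black plug end down with catch notches on its x sides. Origin: centre of the underside; z up. Starts fully home in a chassis socket (hides its lowest 32 mm), held by two spring catches: pull straight up with about 10 to 20 N; they let go within 10 mm. Mass about 0.24 kg
- short_module: the short plug-in module: ribbed aluminium block 100 mm long; section 36 (its x) x 22 (its y) mm, black plug end down with catch notches on its x sides. Origin: centre of the underside; z up. Starts fully home in a chassis socket (hides its lowest 32 mm), held by two spring catches: pull straight up with about 10 to 20 N; they let go within 10 mm. Mass about 0.17 kg.
- drum: the round module that stays: plug like the others with an aluminium drum of 34 mm diameter on it, 62 mm high in all, in one of the sockets; origin at the centre of its underside, z up
- rack: storage rack base, fixed aluminium rail 60 (x) x 200 (y) x 6 mm with low edges 18 mm high; origin at the centre of its underside; its four wells stand in a row along its y axis at y = -67.5, -22.5, 22.5 and 67.5 mm. It may be to the left or the right of the chassis
- well0: one of the rack's four identical wells: upright black rectangular sleeve, open on top, inside 40 (its x) x 26 (its y) mm, walls 4 mm; origin at the centre of its floor (6 mm above the table), mouth at z = +56 mm; axes parallel to the rack's. They stand in a row 45 mm apart, in an order that varies; one is occupied by stored_module
- well1: one of the rack's four identical wells: upright black rectangular sleeve, open on top, inside 40 (its x) x 26 (its y) mm, walls 4 mm; origin at the centre of its floor (6 mm above the table), mouth at z = +56 mm; axes parallel to the rack's. They stand in a row 45 mm apart, in an order that varies; one is occupied by stored_module
- well2: one of the rack's four identical wells: upright black rectangular sleeve, open on top, inside 40 (its x) x 26 (its y) mm, walls 4 mm; origin at the centre of its floor (6 mm above the table), mouth at z = +56 mm; axes parallel to the rack's. They stand in a row 45 mm apart, in an order that varies; one is occupied by stored_module
- well3: one of the rack's four identical wells: upright black rectangular sleeve, open on top, inside 40 (its x) x 26 (its y) mm, walls 4 mm; origin at the centre of its floor (6 mm above the table), mouth at z = +56 mm; axes parallel to the rack's. They stand in a row 45 mm apart, in an order that varies; one is occupied by stored_module
- stored_module: a third module like the long one (160 x 36 x 22 mm), already standing in one of the wells, so it rises 104 mm above that well's mouth; origin at the centre of its underside, z up
- bottle: white cleaning bottle with black cap, 56 mm diameter, 130 mm high, loose, standing; origin at the centre of its underside
- driver: black power screwdriver lying on the table, loose, 195 mm long along its x, 34 mm thick; origin under the middle of it on the table
- bin: blue stock bin, fixed, 300 (x) x 200 (y) x 120 (z) mm, open at the top; origin at the centre of its underside
Not all that is in view belongs to the job. Leave any purple look-alike of the bottle alone.

How it is judged:
On the way, in this order (a step that is already met when the one before it is completed fails the run):
1. one of the two rectangular modules has been pulled clear of its socket ((z of long_module in the frame of chassis above 0.045 m or z of short_module in the frame of chassis above 0.045 m)), for 0.1 s.
2. one of them stands fully home in a well of the rack ((((horizontal distance between long_module and well0 below 0.008 m and z of long_module in the frame of well0 below 0.006 m and angle between long_module's own z axis and vertical below 0.12 rad) or (horizontal distance between long_module and well1 below 0.008 m and z of long_module in the frame of well1 below 0.006 m and angle between long_module's own z axis and vertical below 0.12 rad) or (horizontal distance between long_module and well2 below 0.008 m and z of long_module in the frame of well2 below 0.006 m and angle between long_module's own z axis and vertical below 0.12 rad) or (horizontal distance between long_module and well3 below 0.008 m and z of long_module in the frame of well3 below 0.006 m and angle between long_module's own z axis and vertical below 0.12 rad)) or ((horizontal distance between short_module and well0 below 0.008 m and z of short_module in the frame of well0 below 0.006 m and angle between short_module's own z axis and vertical below 0.12 rad) or (horizontal distance between short_module and well1 below 0.008 m and z of short_module in the frame of well1 below 0.006 m and angle between short_module's own z axis and vertical below 0.12 rad) or (horizontal distance between short_module and well2 below 0.008 m and z of short_module in the frame of well2 below 0.006 m and angle between short_module's own z axis and vertical below 0.12 rad) or (horizontal distance between short_module and well3 below 0.008 m and z of short_module in the frame of well3 below 0.006 m and angle between short_module's own z axis and vertical below 0.12 rad)))), for 0.2 s.
At the end, for the whole second after the job is handed in: Long and short module each at rest in a well, plug down, upright within 0.12 rad, underside within 6 mm of the floor and 8 mm of centre; drum moved under 6 mm, stored module under 10 mm and both upright; bottle upright; bottle and driver moved under 30 mm (((horizontal distance between long_module and well0 below 0.008 m and z of long_module in the frame of well0 below 0.006 m and angle between long_module's own z axis and vertical below 0.12 rad) or (horizontal distance between long_module and well1 below 0.008 m and z of long_module in the frame of well1 below 0.006 m and angle between long_module's own z axis and vertical below 0.12 rad) or (horizontal distance between long_module and well2 below 0.008 m and z of long_module in the frame of well2 below 0.006 m and angle between long_module's own z axis and vertical below 0.12 rad) or (horizontal distance between long_module and well3 below 0.008 m and z of long_module in the frame of well3 below 0.006 m and angle between long_module's own z axis and vertical below 0.12 rad)) and ((horizontal distance between short_module and well0 below 0.008 m and z of short_module in the frame of well0 below 0.006 m and angle between short_module's own z axis and vertical below 0.12 rad) or (horizontal distance between short_module and well1 below 0.008 m and z of short_module in the frame of well1 below 0.006 m and angle between short_module's own z axis and vertical below 0.12 rad) or (horizontal distance between short_module and well2 below 0.008 m and z of short_module in the frame of well2 below 0.006 m and angle between short_module's own z axis and vertical below 0.12 rad) or (horizontal distance between short_module and well3 below 0.008 m and z of short_module in the frame of well3 below 0.006 m and angle between short_module's own z axis and vertical below 0.12 rad)) and linear speed of each of long_module, short_module below 0.02 m/s and z of drum in the frame of chassis below 0.008 m and angle between each of drum, stored_module's own z axis and vertical below 0.12 rad and distance of drum from where it was at the start of the episode below 0.006 m and distance of stored_module from where it was at the start of the episode below 0.01 m and distance of each of bottle, driver from where it was at the start of the episode below 0.03 m and angle between bottle's own z axis and vertical below 0.1 rad); the robot touches nothing.
It fails at once if the bottle was knocked over (angle between bottle's own z axis and vertical above 0.5 rad).
It fails at once if the drum module was pulled out of its catches (z of drum in the frame of chassis above 0.02 m).
It fails at once if the stored module was pulled out of its well (distance of stored_module from where it was at the start of the episode above 0.04 m).
It also fails if it takes over 61 s, if anything falls off the work surface, if the arm or the gripper's body presses on something with over 40 N, if the wrist force passes 120 N, or if a joint passes its speed limit or range.

### The arm

A 6-joint arm with a two-finger parallel gripper is mounted at the origin on the work surface. World frame = base frame: x ahead of the robot, y to its left, z up, the work surface at z = 0. Lengths are in m, angles in rad, forces in N, time in s.
With the tool pointing down it reaches from about 0.3 to 0.875 m from the base axis. Payload 6.4 kg.
Tool frame: the origin (TCP) lies between the finger pads; the fingertips stand 14 mm ahead of it and the grasp point (between the pads) lies 5 mm behind it; z points along the fingers, y is the line along which they close (so a half turn about z gives the same grasp; the last joint's range is limited). The gripper opens to 88 mm and grips with 3 to 60 N. Pads are 18 mm wide; open, the fingers measure 123 mm over their backs; the gripper's body (75 mm by 187 mm) begins 45 mm behind the grasp point.
Start: joints at [0.955, 0.181, 1.607, -0, 1.354, -0.206], TCP at [0.229, 0.527, 0.253] pointing down, gripper open.
Joint ranges: [-2.99, 2.99], [-0.89, 2.07], [0.3, 2.58], [-1.14, 4.28], [0, 2.63], [-3.12, 3.12]. Speed limits (rad/s): [2.57, 2.57, 3.01, 3.14, 3.14, 3.14].

### API

Orientations are given as a 3x3 rotation matrix whose columns are the frame's x, y, z axes.
In Python, from rig import r gives the robot as it stands.
- The arm moves only by the shell command python3 -m jog 'ROWS'. ROWS is JSON, a list of rows, each a list of 7 numbers: the finger opening in mm, from 0 to 88.1, then the shift along the tool's x, y, z in mm, then the turn, a rotation vector about the tool's x, y, z in units of 6 degrees (1.0 is 6 degrees). In form: [[fingers, dx, dy, dz, wx, wy, wz], ...]. A call has 1 to 12 rows; each row shifts and turns the commanded pose from where the row before left it, along the tool's axes as they then stand; what a row does not reach is not made up. A row lasts 1/12 s, in which the tool goes at most 41.7 mm and 7.16 degrees, less where a joint would pass 70% of its speed; a pose out of reach is approached as far as the arm can. A call with a gripper value outside its range is refused whole. The fingers move at their own pace and stop on an object; the grip force is fixed at half the most. Time passes only in rows, so rows that do not move let the fingers close. It gives the time, the measured TCP pose, the force, the opening and the grip force at its end, in the units of the state.
- r.observe(): the state, without advancing time (a new reading comes with each control period).
- r.snapshot(name): name is "side" or "top" or "wrist"; returns a dict with "pixels" (480x640x3 uint8, red, green, blue), "camera_matrix" (3x3 intrinsics, pixels), "rvec" (rotation vector, rad) and "tvec" (3), from world to camera coordinates, as OpenCV has them. Camera axes: x right, y down, z forward; pixel columns grow to the right and rows downward; lengths in m; the calibration is good to about 2 mm. A picture is of the moment at which its call begins. There is no depth.
- r.job_done(): hands the job in; it is judged then, once.
The state is a dict: "clock": time; "joint_pos": joint angles; "joint_vel": joint speeds; "joint_torque": joint torques, N m; "tcp_pos": TCP position; "tcp_rot": TCP orientation; "ft_force": force on the tool from outside, world axes, zero at the start; "wrist_torque": the same for the moment, N m; "gripper_width": opening from 0.0 (shut) to 1.0 (fully open); "gripper_force": force on a finger pad.
Only numpy, scipy, OpenCV 4.12 (cv2) and the standard library are available. Lean on these libraries where they do the work, as an engineer would, in place of code of your own. Each camera call takes 0.05 s, during which the arm holds its last target. There are 200 camera calls.

## Working session

There is one attempt and no reset: what is moved stays moved. The work goes in short steps, Python scripts to look and compute and a shell command to move; the robot and the scene stay as the last step left them, time stands still between calls to the robot, and variables do not carry over. Pictures are saved under pics/ and viewed, at most 10 in all, crops included, and the job is handed in when it is done.

```bash
mkdir -p pics; cat > h.py <<'E'
import numpy as np, cv2
from rig import r
def snap(n,f):
    s=r.snapshot(n); cv2.imwrite('pics/'+f,s['pixels'][:,:,::-1]); np.savez(f'pics/{n}.npz',**s); return s
def ray(s,u,v,z):
    K=s['camera_matrix'];R=cv2.Rodrigues(np.array(s['rvec'],float))[0];t=np.array(s['tvec'],float).ravel()
    d=R.T@np.linalg.inv(K)@np.array([u,v,1.]);c=-R.T@t
    return c+d*(z-c[2])/d[2]
def proj(s,P):
    return cv2.projectPoints(np.array(P,float).reshape(-1,1,3),np.array(s['rvec'],float),np.array(s['tvec'],float),s['camera_matrix'],None)[0].reshape(-1,2)
E
python3 - <<'E'
from h import *
for n in('top','side'):
    s=snap(n,n+'0.png'); R=cv2.Rodrigues(np.array(s['rvec'],float))[0]; print(n,-R.T@np.array(s['tvec']).ravel(),s['camera_matrix'][0])
o=r.observe();print(o['clock'],o['tcp_pos'],o['tcp_rot'],o['ft_force'])
E
```

```text
top [0.44208837 0.14756637 1.38849952] [573.58957455   0.         328.11439572]
side [ 0.23823983 -0.94073595  0.68771622] [580.36483898   0.         323.76666492]
0.1 [0.22882806 0.52701528 0.25189338] [[-9.17182129e-01  3.98467243e-01 -8.93736989e-04]
 [ 3.98468132e-01  9.17181254e-01 -1.30227604e-03]
 [ 3.00804468e-04 -1.55055002e-03 -9.99998753e-01]] [ 0.01929644 -0.67450539  0.05444109]
```

View pics/top0.png

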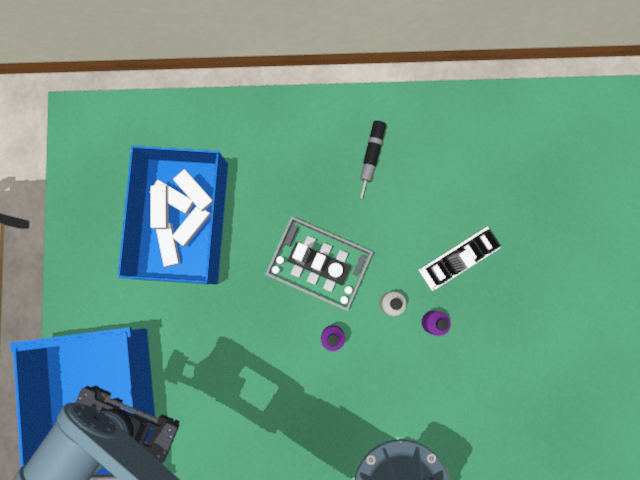

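View pics/side0.png

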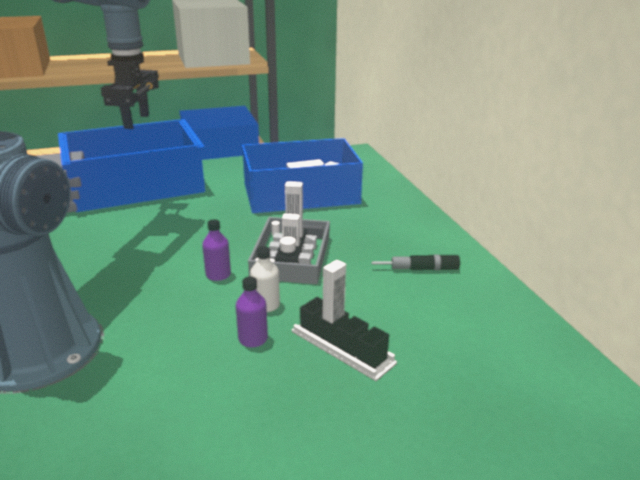

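The top view shows the chassis around (320,263), with modules at about (301,253) and (319,261) and the drum at (336,270). The rack is around (460,259) with a stored module standing near its middle. The bottle is at (394,303), the driver at (373,155), and the purple look-alikes are at (333,338) and (436,323).

```bash
python3 - <<'E'
import cv2,numpy as np
t=cv2.imread('pics/top0.png')
a=cv2.resize(t[205:325,255:375],None,fx=4.9,fy=4.9,interpolation=cv2.INTER_CUBIC)[:,:395*2]
b=cv2.resize(t[215:305,410:510],None,fx=6,fy=6,interpolation=cv2.INTER_CUBIC)
cv2.imwrite('pics/c1.png',a);cv2.imwrite('pics/c2.png',b)
s=cv2.imread('pics/side0.png')
cv2.imwrite('pics/c3.png',cv2.resize(s[170:380,240:400],None,fx=2.85,fy=2.85,interpolation=cv2.INTER_CUBIC))
E
```

```text
(no output)
```

View pics/c1.png

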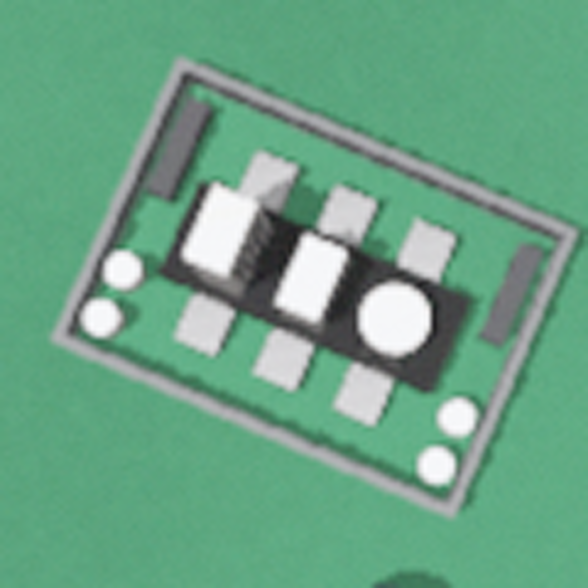

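View pics/c2.png

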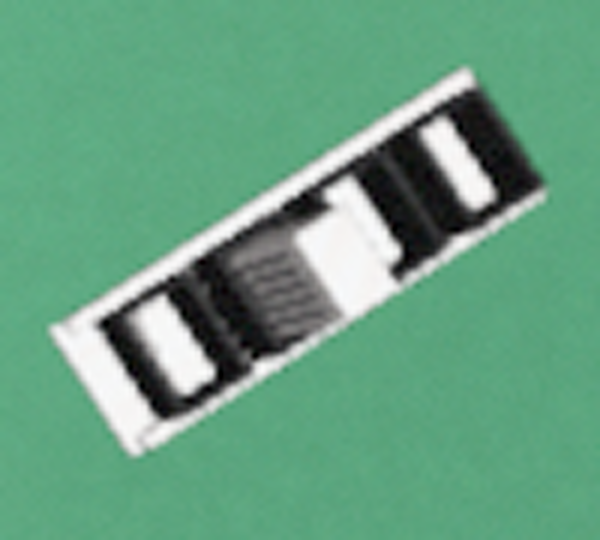

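The top view crop shows the long module in the left socket, the short one in the middle and the drum on the right. In the rack, the wells in image order from the left are: 1 empty (crop 178,345), 2 stored module (it leans outward in the view, with its top at crop 345,260), 3 empty, 4 empty (460,165). Plan: long to well 1, then short to well 4, gripping both across their x sides.

```bash
cat > m.py <<'E'
from h import *
s=dict(np.load('pics/top.npz')); im=s['pixels'].astype(int)
def blob(seed,box,mask):
    x0,y0,x1,y1=box; m=np.zeros(mask.shape,np.uint8); m[y0:y1,x0:x1]=mask[y0:y1,x0:x1]
    n,l=cv2.connectedComponents(m,connectivity=4); return (l==l[seed[1],seed[0]]).astype(np.uint8)
def rect(m,z):
    c=max(cv2.findContours(m,cv2.RETR_EXTERNAL,cv2.CHAIN_APPROX_NONE)[0],key=len)
    P=np.array([ray(s,u,v,z)[:2] for u,v in cv2.boxPoints(cv2.minAreaRect(c))])
    ys,xs=np.nonzero(m); e=P[1]-P[0],P[2]-P[1]; e=max(e,key=np.linalg.norm)
    print('rectc',P.mean(0).round(4),'centroid',ray(s,xs.mean(),ys.mean(),z)[:2].round(4),'ang long',round(np.degrees(np.arctan2(e[1],e[0]))%180,1),'size',[round(np.linalg.norm(P[i+1]-P[i])*1e3) for i in(0,1)],len(xs))
w=(im.min(2)>215).astype(np.uint8)
print('long');rect(blob((301,253),(285,235,312,275),w),.165)
print('short');rect(blob((319,262),(305,250,330,275),w),.105)
print('drum');rect(blob((336,270),(325,260,348,282),w),.067)
# saturation-based non-green chassis & rack outlines
sat=im.max(2)-im.min(2)
ng=(im[:,:,1]-im[:,:,0]<30).astype(np.uint8)
m=blob((0,0),(0,0,1,1),ng)
def outline(box,z):
    x0,y0,x1,y1=box; m=np.zeros(ng.shape,np.uint8); m[y0:y1,x0:x1]=ng[y0:y1,x0:x1]
    n,l,st,_=cv2.connectedComponentsWithStats(m); k=1+np.argmax(st[1:,4]); rect((l==k).astype(np.uint8),z)
print('chassis');outline((255,205,380,318),.045)
print('rack');outline((412,218,508,300),.012)
print('bottle',ray(s,396,304,.13),'purple',ray(s,442,324,.13),ray(s,333,338,.13),'driver',ray(s,373,155,.034))
for n,(u,v) in dict(w1=(178,345),w4=(460,165)).items(): print(n,ray(s,410+u/6,215+v/6,.006))
E
python3 m.py
```

```text
long
rectc [0.5444 0.215 ] centroid [0.5432 0.2155] ang long 155.7 size [37, 20] 153
short
rectc [0.5249 0.1777] centroid [0.5249 0.1779] ang long 154.2 size [34, 20] 137
drum
rectc [0.5074 0.1392] centroid [0.5071 0.1399] ang long 88.5 size [30, 30] 149
chassis
rectc [0.5244 0.1777] centroid [0.5243 0.1775] ang long 64.8 size [101, 144] 1924
rack
rectc [ 0.5292 -0.1592] centroid [ 0.5291 -0.1589] ang long 120.6 size [201, 63] 2166
bottle [0.42584537 0.00995397 0.13      ] purple [ 0.38029739 -0.08799243  0.13      ] [0.35623889 0.14898062 0.13      ] driver [0.78249533 0.04123137 0.034     ]
w1 [ 0.4967483  -0.11132967  0.006     ]
w4 [ 0.56617663 -0.22803983  0.006     ]
```

```bash
python3 -c "
from h import *
o=r.observe();print(o)"
```

```text
{'clock': 0.1, 'joint_pos': array([ 9.54679991e-01,  1.81502247e-01,  1.60788083e+00, -2.36974462e-05,
        1.35378887e+00, -2.06265380e-01]), 'joint_vel': array([ 0.00112459, -0.00320603, -0.00040745, -0.00111167,  0.00015816,
        0.00128644]), 'joint_torque': array([ 2.60110537e-04, -4.34822059e+01, -3.42696261e+01,  7.03234272e-02,
        3.39372572e-02, -4.72574743e-05]), 'tcp_pos': array([0.22882806, 0.52701528, 0.25189338]), 'tcp_rot': array([[-9.17182129e-01,  3.98467243e-01, -8.93736989e-04],
       [ 3.98468132e-01,  9.17181254e-01, -1.30227604e-03],
       [ 3.00804468e-04, -1.55055002e-03, -9.99998753e-01]]), 'ft_force': array([ 0.01929644, -0.67450539,  0.05444109]), 'wrist_torque': array([-0.0230655 , -0.00586454, -0.00952098]), 'gripper_force': 0.0, 'gripper_width': 1.0025836553891854}
```

```bash
cat >> h.py <<'E'
def d(x,y,z,ya):
    """shift (mm, current tool axes) to the point; turn (units) to point tool down with y axis at angle ya"""
    o=r.observe();R=np.array(o['tcp_rot']);a=np.radians(ya)
    T=np.array([[np.sin(a),np.cos(a),0],[-np.cos(a),np.sin(a),0],[0,0,-1]])
    v=cv2.Rodrigues(R.T@T)[0].ravel()
    print('t',round(o['clock'],2),'tcp',o['tcp_pos'].round(4),'shift',(R.T@(np.array([x,y,z])-o['tcp_pos'])*1e3).round(1),'turn',(np.degrees(v)/6).round(2),'w',round(o['gripper_width']*88.1,1),'F',np.round(o['ft_force'],1))
E
python3 -c "
from h import *
d(.543,.2155,.26,-25.2)"
```

```text
t 0.1 tcp [0.2288 0.527  0.2519] shift [-412.3 -160.5   -8. ] turn [-1.045e+01 -1.076e+01  1.000e-02] w 88.3 F [ 0.  -0.7  0.1]
```

```bash
sed -i 's/\[\[np.sin(a),np.cos(a),0\],\[-np.cos(a)/[[-np.sin(a),np.cos(a),0],[np.cos(a)/' h.py
python3 -m jog '[[88,-30,-12,0,0,0,0],[88,-35,-14,0,0,0,0],[88,-35,-14,0,0,0,0],[88,-35,-14,0,0,0,0],[88,-35,-14,0,0,0,0],[88,-35,-14,0,0,0,0],[88,-35,-14,0,0,0,0],[88,-35,-14,0,0,0,0],[88,-35,-14,0,0,0,0],[88,-35,-14,0,0,0,0],[88,-35,-14,0,0,0,0],[88,-32,-8,0,0,0,0]]'
python3 -c "
from h import *
d(.543,.2155,.26,-25.2)"
```

```text
clock: 1.1
tcp_pos: [0.5441, 0.2142, 0.2523]
tcp_rot: [[-0.917, 0.399, -0.001], [0.399, 0.917, -0.001], [0.001, -0.001, -1.0]]
ft_force: [-0.4, 1.5, -0.1]
gripper_width: 0.995
gripper_force: 0.0
t 1.1 tcp [0.5441 0.2142 0.2523] shift [ 1.6  0.7 -7.7] turn [-1.000e-02  0.000e+00  1.528e+01] w 87.7 F [-0.4  1.5 -0.1]
```

```bash

python3 -m jog '[[88,0,0,-4,0,0,1.1],[88,0,0,-4,0,0,1.1],[88,0,0,-4,0,0,1.1],[88,0,0,-4,0,0,1.1],[88,0,0,-4,0,0,1.1],[88,0,0,-4,0,0,1.1],[88,0,0,-4,0,0,1.1],[88,0,0,-4,0,0,1.1],[88,0,0,-4,0,0,1.1],[88,0,0,-4,0,0,1.1],[88,0,0,-4,0,0,1.1],[88,0,0,-4,0,0,1.1]]' >/dev/null
python3 -m jog '[[88,0,0,0,0,0,1.04],[88,0,0,0,0,0,1.04],[88,0,0,0,0,0,0]]'
python3 -c "
from h import *
s=snap('wrist','w1.png')
print(proj(s,[[.543,.2155,.165],[.525,.1778,.105]]))
d(.543,.2155,.165,-25.2)"
```

```text
clock: 2.35
tcp_pos: [0.543, 0.2165, 0.3003]
tcp_rot: [[0.429, 0.903, -0.001], [0.903, -0.429, -0.0], [-0.0, -0.001, -1.0]]
ft_force: [0.1, 0.1, -0.0]
gripper_width: 0.998
gripper_force: 0.0
[[322.84933385 221.81685337]
 [322.59871654 249.67698171]]
t 2.4 tcp [0.543  0.2165 0.3003] shift [ -0.8   0.5 135.3] turn [-0.01  0.    0.03] w 88.3 F [-0.8  1.2  0.5]
```

View pics/w1.png

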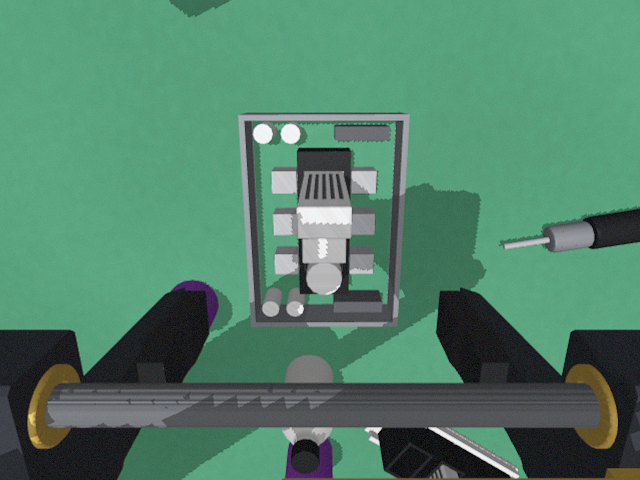

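The wrist view shows the long module's top face at about (326,221). My prediction was (323,222), so the top-camera pose is good, with about 2 mm to add in tool y. The approach is clear.

```bash

python3 -m jog '[[88,-0.8,2,10,0,0,0],[88,0,0,20,0,0,0],[88,0,0,25,0,0,0],[88,0,0,25,0,0,0],[88,0,0,25,0,0,0],[88,0,0,25,0,0,0],[88,0,0,20,0,0,0],[88,0,0,12,0,0,0],[88,0,0,0,0,0,0]]'
python3 -m jog '[[30,0,0,0,0,0,0],[30,0,0,0,0,0,0],[30,0,0,0,0,0,0],[30,0,0,0,0,0,0],[30,0,0,0,0,0,0],[30,0,0,0,0,0,0],[30,0,0,0,0,0,0]]'
python3 -c "
from h import *
d(.5445,.2148,.138,-25.2)"
```

```text
clock: 3.15
tcp_pos: [0.5424, 0.2144, 0.1349]
tcp_rot: [[0.424, 0.906, -0.006], [0.906, -0.424, -0.001], [-0.004, -0.005, -1.0]]
ft_force: [-1.0, 1.5, -0.1]
gripper_width: 0.997
gripper_force: 0.0
clock: 3.73
tcp_pos: [0.5449, 0.215, 0.1391]
tcp_rot: [[0.425, 0.905, 0.001], [0.905, -0.425, 0.0], [0.0, 0.001, -1.0]]
ft_force: [-0.4, 0.5, -0.1]
gripper_width: 0.492
gripper_force: 0.0
t 3.73 tcp [0.5449 0.215  0.1391] shift [-0.3 -0.3  1.1] turn [ 0.01 -0.    0.01] w 43.3 F [-0.4  0.5 -0.1]
```

```bash

python3 -m jog '[[20,0,0,0,0,0,0],[20,0,0,0,0,0,0],[20,0,0,0,0,0,0],[20,0,0,0,0,0,0],[20,0,0,0,0,0,0],[20,0,0,0,0,0,0]]'
python3 -m jog '[[20,0,0,-2,0,0,0],[20,0,0,-2,0,0,0],[20,0,0,-2,0,0,0],[20,0,0,-2,0,0,0],[20,0,0,-2,0,0,0],[20,0,0,-3,0,0,0],[20,0,0,-3,0,0,0],[20,0,0,-4,0,0,0],[20,0,0,-6,0,0,0],[20,0,0,0,0,0,0]]'
```

```text
clock: 4.23
tcp_pos: [0.5447, 0.215, 0.1389]
tcp_rot: [[0.425, 0.905, 0.0], [0.905, -0.425, 0.0], [0.0, 0.0, -1.0]]
ft_force: [-0.6, 0.2, 2.0]
gripper_width: 0.406
gripper_force: 30.0
clock: 5.07
tcp_pos: [0.5457, 0.2153, 0.167]
tcp_rot: [[0.425, 0.905, 0.003], [0.905, -0.425, 0.001], [0.002, 0.002, -1.0]]
ft_force: [-0.8, -0.2, -1.2]
gripper_width: 0.406
gripper_force: 30.0
```

```bash

python3 -m jog '[[20,0,0,-8,0,0,0],[20,0,0,-15,0,0,0],[20,0,0,-20,0,0,0],[20,0,0,-25,0,0,0],[20,0,0,-25,0,0,0],[20,0,0,-25,0,0,0],[20,0,0,-20,0,0,0],[20,0,0,-12,0,0,0],[20,0,0,0,0,0,0]]'
python3 -c "
from h import *
s=snap('side','s2.png')
cv2.imwrite('pics/s2c.png',cv2.resize(s['pixels'][60:390,200:420,::-1],None,fx=1.8,fy=1.8))
d(.495,-.101,.32,30.6)"
```

```text
clock: 5.82
tcp_pos: [0.5461, 0.2152, 0.3186]
tcp_rot: [[0.425, 0.905, 0.006], [0.905, -0.425, 0.001], [0.004, 0.005, -1.0]]
ft_force: [0.4, 0.5, -1.5]
gripper_width: 0.407
gripper_force: 30.0
t 5.87 tcp [0.5453 0.215  0.3162] shift [-307.4   88.8   -4.1] turn [ 0.03 -0.   -9.29] w 35.5 F [ 1.1 -0.6 -1.9]
```

View pics/s2c.png

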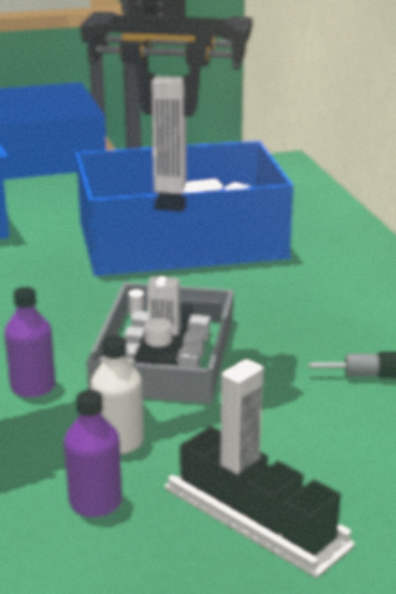

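The side view shows the long module held upright and clear of the chassis, the short module and drum still seated, and the rack unchanged. I'll move to the rack and refine its pose.

```bash

python3 -m jog '[[20,-10,3,0,0,0,0],[20,-20,6,0,0,0,0],[20,-30,9,0,0,0,0],[20,-30,9,0,0,0,0],[20,-30,9,0,0,0,0],[20,-30,9,0,0,0,0],[20,-30,9,0,0,0,0],[20,-30,9,0,0,0,0],[20,-30,9,0,0,0,0],[20,-25,7,0,0,0,0],[20,-20,6,0,0,0,0],[20,-15,3,0,0,0,0]]'>/dev/null
python3 -m jog '[[20,-7,1,0,0,0,-0.4],[20,0,0,0,0,0,-0.8],[20,0,0,0,0,0,-1],[20,0,0,0,0,0,-1],[20,0,0,0,0,0,-1],[20,0,0,0,0,0,-1],[20,0,0,0,0,0,-1],[20,0,0,0,0,0,-1],[20,0,0,0,0,0,-1],[20,0,0,0,0,0,-0.7],[20,0,0,0,0,0,-0.4],[20,0,0,0,0,0,0]]' >/dev/null
python3 - <<'E'
from h import *
d(.495,-.101,.32,30.6)
s=dict(np.load('pics/top.npz')); k=8;x0,y0=405,212
c=cv2.resize(s['pixels'][y0:306,x0:514],None,fx=k,fy=k,interpolation=cv2.INTER_LINEAR).astype(int)
for th in(20,30,40):
    m=(c[:,:,1]-c[:,:,0]<th).astype(np.uint8)
    q=max(cv2.findContours(m,cv2.RETR_EXTERNAL,cv2.CHAIN_APPROX_NONE)[0],key=cv2.contourArea)
    b=(cv2.boxPoints(cv2.minAreaRect(q))+.5)/k-.5+[x0,y0]
    P=np.array([ray(s,u,v,.012)[:2] for u,v in b]); e=max((P[1]-P[0],P[2]-P[1]),key=np.linalg.norm);e=e*np.sign(e[1])
    print(P.mean(0).round(4),np.degrees(np.arctan2(e[1],e[0])).round(1),[round(np.linalg.norm(P[i+1]-P[i])*1e3,1) for i in(0,1)])
# predicted outlines on the picture
C=np.array([.5292,-.1592]);a=np.radians(120.6);ey=np.array([np.cos(a),np.sin(a)]);ex=np.array([ey[1],-ey[0]])
img=cv2.resize(s['pixels'][y0:306,x0:514],None,fx=7,fy=7,interpolation=cv2.INTER_CUBIC)[:,:,::-1].copy()
for w in(-67.5,-22.5,22.5,67.5):
  for hx,hy,z,col in((.020,.013,.062,(0,0,255)),(.020,.013,.006,(255,0,0))):
    p=[[*(C+ey*(w/1e3+j*hy)+ex*i*hx),z] for i,j in((1,1),(1,-1),(-1,-1),(-1,1))]
    cv2.polylines(img,[((proj(s,p)-[x0,y0]+.5)*7).astype(int)],True,col,1)
cv2.imwrite('pics/ov.png',img)
snap('wrist','w2.png')
E
```

```text
t 7.87 tcp [ 0.4935 -0.1009  0.3126] shift [-0.8  1.3 -7.4] turn [-0.02 -0.03  0.02] w 35.9 F [-0.3  0.3 -1.4]
[ 0.5293 -0.1592] 120.7 [np.float64(200.5), np.float64(62.2)]
[ 0.5292 -0.1593] 120.6 [np.float64(201.6), np.float64(63.2)]
[ 0.5294 -0.1592] 120.7 [np.float64(202.6), np.float64(63.9)]
```

View pics/ov.png

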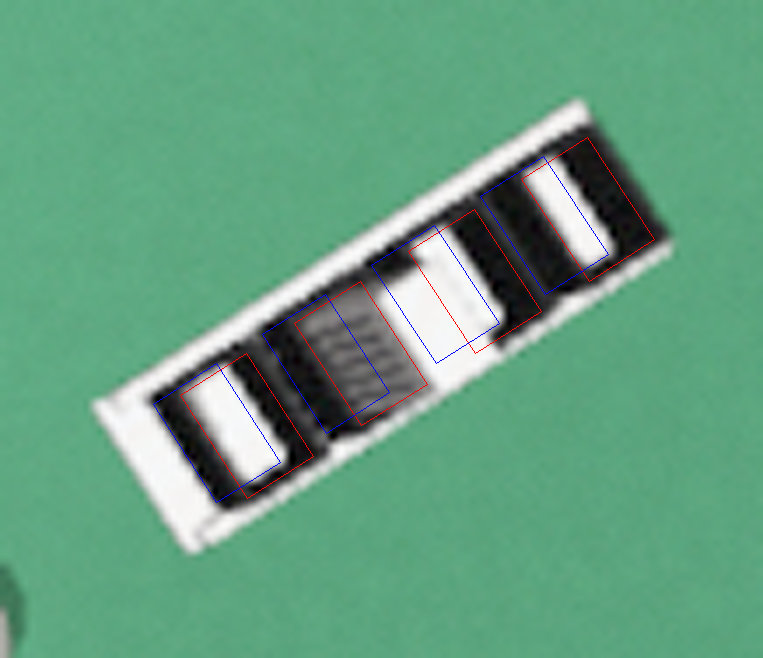

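View pics/w2.png

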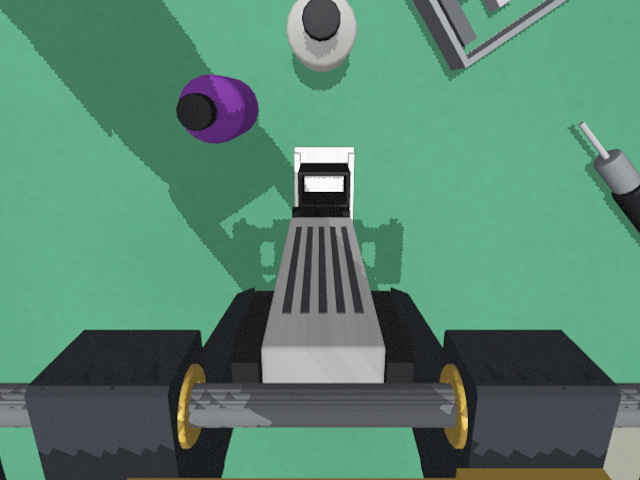

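The overlay agrees with the wells: the visible white floors lie where the mouth and floor outlines intersect. The wrist view shows well 1's mouth centred at column ~325 straight ahead of the held module, whose bottom is centred at ~324. I'll check the row direction numerically.

```bash
python3 - <<'E'
from h import *
s=dict(np.load('pics/wrist.npz'))
C=np.array([.5292,-.1592]);a=np.radians(120.6);ey=np.array([np.cos(a),np.sin(a)]);ex=np.array([ey[1],-ey[0]])
p=lambda x,y,z:[*(C+ey*y+ex*x),z]
print('rack end',proj(s,[p(0,.1,.018),p(0,.1,.006),p(-.03,.1,.018),p(.03,.1,.018)]).round(1).tolist())
print('well outer/inner mouth far',proj(s,[p(0,.0845,.062),p(0,.0805,.062),p(0,.0805,.006),p(-.024,.0845,.062),p(.024,.0845,.062)]).round(1).tolist())
g=s['pixels'].mean(2)[:, 315:333].mean(1); print([(i,int(g[i])) for i in range(142,215,1)])
o=r.observe();R=o['tcp_rot'];t=o['tcp_pos']
print('module',proj(s,[t+R@[i,0,z] for i in(-.011,.011) for z in(-.026,)]+[t+R@[.011,0,.134]]).round(1).tolist())
g=s['pixels'].mean(2)[:, 300:348].mean(1); print([(i,int(g[i])) for i in range(336,384,2)])
g=s['pixels'].mean(2)[200]; print([(i,int(g[i])) for i in range(286,362,2)])
d(.4949,-.1011,.32,30.6)
E
```

```text
rack end [[324.6, 144.8], [324.5, 143.5], [294.1, 144.8], [355.0, 144.9]]
well outer/inner mouth far [[324.6, 167.9], [324.6, 172.3], [324.5, 162.8], [297.9, 167.8], [351.3, 168.0]]
[(142, 134), (143, 135), (144, 135), (145, 134), (146, 128), (147, 220), (148, 251), (149, 251), (150, 250), (151, 250), (152, 250), (153, 250), (154, 250), (155, 250), (156, 250), (157, 250), (158, 250), (159, 250), (160, 251), (161, 254), (162, 216), (163, 66), (164, 16), (165, 24), (166, 23), (167, 25), (168, 23), (169, 24), (170, 22), (171, 25), (172, 60), (173, 68), (174, 52), (175, 63), (176, 167), (177, 209), (178, 234), (179, 248), (180, 250), (181, 250), (182, 250), (183, 250), (184, 250), (185, 250), (186, 250), (187, 250), (188, 250), (189, 251), (190, 255), (191, 215), (192, 5), (193, 21), (194, 24), (195, 24), (196, 23), (197, 23), (198, 25), (199, 22), (200, 25), (201, 24), (202, 20), (203, 20), (204, 28), (205, 37), (206, 34), (207, 25), (208, 23), (209, 24), (210, 21), (211, 21), (212, 23), (213, 21), (214, 22)]
module [[323.6, 409.4], [323.9, 345.9], [323.2, 205.4]]
[(336, 131), (338, 131), (340, 131), (342, 131), (344, 130), (346, 149), (348, 172), (350, 180), (352, 185), (354, 186), (356, 186), (358, 186), (360, 186), (362, 186), (364, 186), (366, 186), (368, 186), (370, 186), (372, 187), (374, 187), (376, 187), (378, 187), (380, 188), (382, 166)]
[(286, 92), (288, 94), (290, 93), (292, 91), (294, 119), (296, 199), (298, 104), (300, 36), (302, 13), (304, 13), (306, 23), (308, 21), (310, 23), (312, 25), (314, 24), (316, 28), (318, 29), (320, 23), (322, 27), (324, 20), (326, 25), (328, 27), (330, 21), (332, 17), (334, 27), (336, 18), (338, 27), (340, 27), (342, 28), (344, 19), (346, 38), (348, 45), (350, 212), (352, 242), (354, 128), (356, 134), (358, 136), (360, 137)]
t 7.92 tcp [ 0.4937 -0.1009  0.3128] shift [-0.8  0.9 -7.2] turn [-0.02 -0.02 -0.01] w 35.5 F [ 0.1 -0.5 -2. ]
```

```bash

python3 -m jog '[[20,-2,0.7,5,0,0,0],[20,0,0,15,0,0,0],[20,0,0,20,0,0,0],[20,0,0,25,0,0,0],[20,0,0,20,0,0,0],[20,0,0,12,0,0,0],[20,0,0,5,0,0,0],[20,0,0,0,0,0,0],[20,0,0,0,0,0,0],[20,0,0,0,0,0,0]]'
python3 - <<'E'
from h import *
d(.4949,-.1011,.204,30.6)
s=snap('wrist','w3.png');q=snap('side','s3.png')
a=cv2.resize(s['pixels'][120:300,250:400,::-1],None,fx=3.2,fy=3.2,interpolation=cv2.INTER_CUBIC)
b=cv2.resize(q['pixels'][250:385,265:400,::-1],(314,576*314//480),interpolation=cv2.INTER_CUBIC)
c=np.zeros((576,480+314,3),np.uint8);c[:,:480]=a;c[:b.shape[0],480:]=b
cv2.imwrite('pics/c4.png',c)
o=r.observe();R=o['tcp_rot'];t=o['tcp_pos']
C=np.array([.5292,-.1592]);an=np.radians(120.6);ey=np.array([np.cos(an),np.sin(an)])
print((proj(s,[t+R@[.011,0,.134],[*(C+ey*.0805),.062],[*(C+ey*.0845),.062]])-[250,120])*3.2)
E
```

```text
clock: 8.75
tcp_pos: [0.4972, -0.1026, 0.214]
tcp_rot: [[-0.509, 0.86, 0.002], [0.86, 0.509, -0.001], [-0.002, 0.001, -1.0]]
ft_force: [-0.7, 0.3, -1.8]
gripper_width: 0.405
gripper_force: 30.0
t 8.75 tcp [ 0.4972 -0.1026  0.214 ] shift [ 2.4 -1.2 10. ] turn [0.01 0.02 0.  ] w 35.7 F [-0.7  0.3 -1.8]
[[232.9698512  271.91770467]
 [226.15674457 229.5042649 ]
 [226.15600432 210.94533413]]
```

View pics/c4.png

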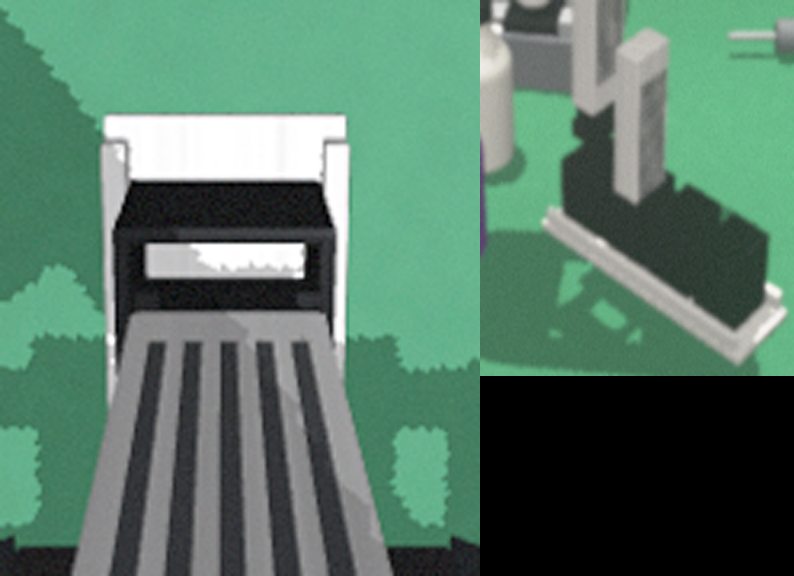

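Crop: the mouth's far wall is at rows ~228–241, the plug edge cuts the white floor at row ~280, and the mouth is centred at column ~224. I'll compute the relative offset with rays.

```bash
python3 - <<'E'
from h import *
s=dict(np.load('pics/wrist.npz')); g=s['pixels'].mean(2)
p=g[:,312:328].mean(1); print([(i,int(p[i])) for i in range(170,222)])
an=np.radians(120.6);ey=np.array([np.cos(an),np.sin(an)]);ex=np.array([ey[1],-ey[0]])
for row in(193,200,216): print(row,[(i,int(g[row-1:row+2,i].mean())) for i in range(280,362,2)])
C=np.array([.5292,-.1592])
for v,z in((191,.062),(195.3,.062),(207.5,.0801),(177,.0801*0+.062)):
    q=ray(s,320.5,v,z)[:2]-C; print(v,z,'y',(q@ey*1e3).round(2),'x',(q@ex*1e3).round(2))
o=r.observe(); q=o['tcp_pos'][:2]-C; print('tcp y',(q@ey*1e3).round(2),(q@ex*1e3).round(2),o['tcp_pos'])
E
```

```text
[(170, 254), (171, 254), (172, 254), (173, 254), (174, 255), (175, 230), (176, 130), (177, 15), (178, 23), (179, 26), (180, 24), (181, 25), (182, 25), (183, 24), (184, 26), (185, 24), (186, 26), (187, 23), (188, 27), (189, 24), (190, 26), (191, 51), (192, 67), (193, 63), (194, 51), (195, 30), (196, 235), (197, 255), (198, 253), (199, 252), (200, 254), (201, 252), (202, 242), (203, 223), (204, 203), (205, 201), (206, 162), (207, 49), (208, 21), (209, 23), (210, 22), (211, 25), (212, 26), (213, 22), (214, 24), (215, 21), (216, 26), (217, 102), (218, 141), (219, 145), (220, 142), (221, 140)]
193 [(280, 95), (282, 144), (284, 186), (286, 30), (288, 37), (290, 40), (292, 40), (294, 37), (296, 35), (298, 42), (300, 40), (302, 37), (304, 39), (306, 61), (308, 60), (310, 61), (312, 60), (314, 61), (316, 60), (318, 59), (320, 60), (322, 59), (324, 62), (326, 60), (328, 64), (330, 61), (332, 63), (334, 62), (336, 62), (338, 61), (340, 63), (342, 63), (344, 65), (346, 64), (348, 66), (350, 67), (352, 71), (354, 89), (356, 255), (358, 218), (360, 141)]
200 [(280, 95), (282, 139), (284, 189), (28
[... 369 characters left out ...]
20), (350, 52), (352, 54), (354, 107), (356, 255), (358, 184), (360, 141)]
216 [(280, 104), (282, 117), (284, 204), (286, 22), (288, 38), (290, 29), (292, 47), (294, 60), (296, 56), (298, 55), (300, 44), (302, 45), (304, 46), (306, 46), (308, 46), (310, 49), (312, 47), (314, 46), (316, 43), (318, 44), (320, 52), (322, 57), (324, 53), (326, 57), (328, 56), (330, 53), (332, 54), (334, 56), (336, 52), (338, 51), (340, 53), (342, 52), (344, 62), (346, 66), (348, 59), (350, 49), (352, 48), (354, 153), (356, 255), (358, 124), (360, 142)]
191 0.062 y 81.0 x -0.12
195.3 0.062 y 78.01 x -0.12
207.5 0.0801 y 74.25 x -0.06
177 0.062 y 90.59 x -0.12
tcp y 65.16 1.25 [ 0.49710196 -0.10247649  0.21402911]
```

```bash

python3 -m jog '[[20,1,-1,0,0,0,0],[20,0,0,5,0,0,0],[20,0,0,5,0,0,0],[20,0,0,5,0,0,0],[20,0,0,3,0,0,0],[20,0,0,3,0,0,0],[20,0,0,3,0,0,0],[20,0,0,0,0,0,0]]'; python3 - <<'E'
from h import *
d(.4949,-.1011,.14,30.6)
E
```

```text
clock: 9.52
tcp_pos: [0.4947, -0.1017, 0.1879]
tcp_rot: [[-0.51, 0.86, -0.001], [0.86, 0.51, 0.0], [0.001, -0.001, -1.0]]
ft_force: [0.2, -0.7, -1.8]
gripper_width: 0.407
gripper_force: 30.0
t 9.52 tcp [ 0.4947 -0.1017  0.1879] shift [ 0.4  0.5 47.9] turn [-0.01 -0.01  0.01] w 35.9 F [ 0.2 -0.7 -1.8]
```

The plug is 8 mm inside the mouth with no contact force. Continuing down.

```bash

python3 -m jog '[[20,0,0,3,0,0,0],[20,0,0,5,0,0,0],[20,0,0,5,0,0,0],[20,0,0,6,0,0,0],[20,0,0,6,0,0,0],[20,0,0,6,0,0,0],[20,0,0,5,0,0,0],[20,0,0,4,0,0,0],[20,0,0,3,0,0,0],[20,0,0,2,0,0,0],[20,0,0,0,0,0,0]]'; python3 - <<'E'
from h import *
d(.4949,-.1011,.14,30.6)
E
```

```text
clock: 10.43
tcp_pos: [0.4948, -0.1017, 0.1433]
tcp_rot: [[-0.51, 0.86, -0.001], [0.86, 0.51, 0.0], [0.0, -0.0, -1.0]]
ft_force: [-0.5, -0.7, -1.6]
gripper_width: 0.408
gripper_force: 30.0
t 10.43 tcp [ 0.4948 -0.1017  0.1433] shift [0.5 0.4 3.3] turn [-0.   -0.    0.01] w 35.9 F [-0.5 -0.7 -1.6]
```

```bash

python3 -m jog '[[20,0,0,1.5,0,0,0],[20,0,0,1.5,0,0,0],[20,0,0,1,0,0,0],[20,0,0,0,0,0,0],[20,0,0,0,0,0,0]]'
python3 -m jog '[[88,0,0,0,0,0,0],[88,0,0,0,0,0,0],[88,0,0,0,0,0,0],[88,0,0,0,0,0,0],[88,0,0,0,0,0,0],[88,0,0,0,0,0,0],[88,0,0,0,0,0,0],[88,0,0,0,0,0,0]]'; python3 - <<'E'
from h import *
d(.4949,-.1011,.34,30.6)
E
```

```text
clock: 10.85
tcp_pos: [0.4951, -0.1018, 0.1399]
tcp_rot: [[-0.51, 0.86, 0.0], [0.86, 0.51, -0.0], [-0.0, 0.0, -1.0]]
ft_force: [0.5, 0.3, -1.5]
gripper_width: 0.404
gripper_force: 30.0
clock: 11.52
tcp_pos: [0.495, -0.1018, 0.1397]
tcp_rot: [[-0.51, 0.86, 0.0], [0.86, 0.51, 0.0], [-0.0, 0.0, -1.0]]
ft_force: [1.0, 0.1, -0.0]
gripper_width: 0.98
gripper_force: 0.0
t 11.52 tcp [ 0.495  -0.1018  0.1397] shift [   0.6    0.3 -200.3] turn [0.   0.   0.01] w 86.3 F [ 1.   0.1 -0. ]
```

```bash

python3 -m jog '[[88,0,0,-10,0,0,0],[88,0,0,-20,0,0,0],[88,0,0,-30,0,0,0],[88,0,0,-30,0,0,0],[88,0,0,-30,0,0,0],[88,0,0,-10,0,0,0],[88,0,0,0,0,0,0]]'>/dev/null; python3 - <<'E'
from h import *
d(.5247,.1778,.27,-25.2)
E
```

```text
t 12.1 tcp [ 0.4966 -0.1025  0.2735] shift [226.9 167.    2.9] turn [0.06 0.03 9.31] w 88.0 F [ 0.8 -0.9 -0.3]
```

```bash

python3 -m jog '[[88,10,7,0,0,0,0],[88,20,15,0,0,0,0],[88,25,18,0,0,0,0],[88,25,18,0,0,0,0],[88,25,18,0,0,0,0],[88,25,18,0,0,0,0],[88,25,18,0,0,0,0],[88,25,18,0,0,0,0],[88,22,18,0,0,0,0],[88,15,12,0,0,0,0],[88,10,7,0,0,0,0],[88,0,0,0,0,0,0.5]]'>/dev/null
python3 -m jog '[[88,0,0,0,0,0,0.8],[88,0,0,0,0,0,1],[88,0,0,0,0,0,1],[88,0,0,0,0,0,1],[88,0,0,0,0,0,1],[88,0,0,0,0,0,1],[88,0,0,0,0,0,1],[88,0,0,0,0,0,0.9],[88,0,0,0,0,0,0.7],[88,0,0,0,0,0,0.4],[88,0,0,0,0,0,0],[88,0,0,0,0,0,0]]'>/dev/null; python3 - <<'E'
from h import *
d(.5247,.1778,.085,-25.2)
s=snap('wrist','w5.png'); t=snap('top','top5.png')
print(proj(s,[[.5247,.1778,.105]]))
g=s['pixels'].min(2); v,u=map(int,proj(s,[[.5247,.1778,.105]])[0][::-1])
print([(i,int(g[v,i])) for i in range(u-40,u+41,3)]);print([(i,int(g[i,u])) for i in range(v-50,v+50,3)])
# stored & placed long tops seen from above
C=np.array([.5292,-.1592]);an=np.radians(120.6);ey=np.array([np.cos(an),np.sin(an)])
for w in(.0675,.0225): print(proj(t,[[*(C+ey*w),.166]]))
m=(t['pixels'].min(2)>215).astype(np.uint8);m[:,:410]=0;m[:,510:]=0;m[:215]=0;m[305:]=0
n,l,st,c=cv2.connectedComponentsWithStats(m);print([(c[i].round(1).tolist(),int(st[i,4])) for i in range(1,n) if st[i,4]>20])
E
```

```text
t 14.1 tcp [0.5221 0.1786 0.2682] shift [  0.7   3.  183.2] turn [-0.02  0.01  0.02] w 87.9 F [-0.6 -0.7 -0.1]
[[326.3055926  208.65041804]]
[(286, 95), (289, 76), (292, 65), (295, 70), (298, 61), (301, 30), (304, 181), (307, 182), (310, 248), (313, 245), (316, 246), (319, 246), (322, 245), (325, 244), (328, 245), (331, 245), (334, 245), (337, 246), (340, 246), (343, 245), (346, 245), (349, 246), (352, 221), (355, 46), (358, 71), (361, 63), (364, 67)]
[(158, 59), (161, 58), (164, 59), (167, 59), (170, 55), (173, 60), (176, 128), (179, 108), (182, 78), (185, 86), (188, 107), (191, 143), (194, 147), (197, 246), (200, 244), (203, 245), (206, 246), (209, 244), (212, 242), (215, 246), (218, 215), (221, 189), (224, 164), (227, 125), (230, 247), (233, 246), (236, 245), (239, 246), (242, 245), (245, 245), (248, 244), (251, 184), (254, 191), (257, 187)]
[[448.85515803 270.18211077]]
[[466.53046709 258.95857354]]
[([442.2, 262.4], 300), ([486.0, 241.9], 62), ([468.0, 256.5], 212), ([449.2, 270.4], 157)]
```

The long module's top is seen at (449,270), exactly where it was predicted for a seated module. The short module is aligned. Descending.

```bash

python3 -m jog '[[88,1,3,10,0,0,0],[88,0,0,20,0,0,0],[88,0,0,30,0,0,0],[88,0,0,30,0,0,0],[88,0,0,30,0,0,0],[88,0,0,25,0,0,0],[88,0,0,18,0,0,0],[88,0,0,10,0,0,0],[88,0,0,8,0,0,0],[88,0,0,0,0,0,0],[88,0,0,0,0,0,0]]'
python3 -m jog '[[20,0,0,0,0,0,0],[20,0,0,0,0,0,0],[20,0,0,0,0,0,0],[20,0,0,0,0,0,0],[20,0,0,0,0,0,0],[20,0,0,0,0,0,0],[20,0,0,0,0,0,0],[20,0,0,0,0,0,0],[20,0,0,0,0,0,0],[20,0,0,0,0,0,0],[20,0,0,0,0,0,0],[20,0,0,0,0,0,0]]'
```

```text
clock: 15.12
tcp_pos: [0.5265, 0.1783, 0.0891]
tcp_rot: [[0.425, 0.905, 0.001], [0.905, -0.425, 0.0], [0.0, 0.0, -1.0]]
ft_force: [-0.0, 0.9, 0.4]
gripper_width: 0.998
gripper_force: 0.0
clock: 16.12
tcp_pos: [0.5261, 0.1782, 0.0887]
tcp_rot: [[0.425, 0.905, -0.0], [0.905, -0.425, -0.0], [-0.0, 0.0, -1.0]]
ft_force: [0.6, 0.1, 0.6]
gripper_width: 0.406
gripper_force: 30.0
```

```bash

python3 -m jog '[[20,0,0,-2,0,0,0],[20,0,0,-2,0,0,0],[20,0,0,-2,0,0,0],[20,0,0,-2,0,0,0],[20,0,0,-2,0,0,0],[20,0,0,-3,0,0,0],[20,0,0,-3,0,0,0],[20,0,0,-4,0,0,0],[20,0,0,-6,0,0,0],[20,0,0,0,0,0,0]]'
python3 -m jog '[[20,0,0,-8,0,0,0],[20,0,0,-15,0,0,0],[20,0,0,-20,0,0,0],[20,0,0,-25,0,0,0],[20,0,0,-25,0,0,0],[20,0,0,-25,0,0,0],[20,0,0,-20,0,0,0],[20,0,0,-10,0,0,0],[20,0,0,0,0,0,0],[20,0,0,0,0,0,0]]'
python3 -c "
from h import *
d(.5636,-.2173,.26,30.6)"
```

```text
clock: 16.95
tcp_pos: [0.5272, 0.1786, 0.1168]
tcp_rot: [[0.425, 0.905, 0.003], [0.905, -0.425, 0.001], [0.002, 0.002, -1.0]]
ft_force: [0.2, -0.3, -2.6]
gripper_width: 0.406
gripper_force: 30.0
clock: 17.78
tcp_pos: [0.5261, 0.1782, 0.2626]
tcp_rot: [[0.425, 0.905, 0.0], [0.905, -0.425, 0.0], [0.0, 0.0, -1.0]]
ft_force: [0.3, 0.8, -2.0]
gripper_width: 0.409
gripper_force: 30.0
t 17.78 tcp [0.5261 0.1782 0.2626] shift [-342.1  202.1    2.6] turn [ 0.   -0.   -9.29] w 36.1 F [ 0.3  0.8 -2. ]
```

```bash

python3 -m jog '[[20,-10,6,-10,0,0,0],[20,-25,14,-10,0,0,0],[20,-32,19,0,0,0,0],[20,-33,20,0,0,0,0],[20,-33,20,0,0,0,0],[20,-33,20,0,0,0,0],[20,-33,20,0,0,0,0],[20,-33,20,0,0,0,0],[20,-33,20,0,0,0,0],[20,-33,20,0,0,0,0],[20,-28,15,0,0,0,0],[20,-16,8,0,0,0,0]]'>/dev/null
python3 -m jog '[[20,0,0,0,0,0,-0.5],[20,0,0,0,0,0,-0.8],[20,0,0,0,0,0,-1],[20,0,0,0,0,0,-1],[20,0,0,0,0,0,-1],[20,0,0,0,0,0,-1],[20,0,0,0,0,0,-1],[20,0,0,0,0,0,-1],[20,0,0,0,0,0,-0.9],[20,0,0,0,0,0,-0.7],[20,0,0,0,0,0,-0.4],[20,0,0,0,0,0,0]]' >/dev/null
python3 -m jog '[[20,0,0,0,0,0,0],[20,0,0,0,0,0,0],[20,0,0,0,0,0,0]]'
python3 -c "
from h import *
d(.5636,-.2173,.16,30.6)"
```

```text
clock: 20.03
tcp_pos: [0.5633, -0.2173, 0.2823]
tcp_rot: [[-0.509, 0.861, -0.001], [0.861, 0.509, 0.0], [0.001, -0.0, -1.0]]
ft_force: [-0.6, 0.9, -1.7]
gripper_width: 0.407
gripper_force: 30.0
t 20.03 tcp [ 0.5633 -0.2173  0.2823] shift [ -0.2   0.3 122.3] turn [-0.   -0.01 -0.  ] w 35.8 F [-0.6  0.9 -1.7]
```

```bash

python3 -m jog '[[20,0,0,8,0,0,0],[20,0,0,18,0,0,0],[20,0,0,22,0,0,0],[20,0,0,22,0,0,0],[20,0,0,20,0,0,0],[20,0,0,15,0,0,0],[20,0,0,9,0,0,0],[20,0,0,4,0,0,0],[20,0,0,0,0,0,0],[20,0,0,0,0,0,0],[20,0,0,0,0,0,0],[20,0,0,0,0,0,0]]'>/dev/null
python3 - <<'E'
from h import *
d(.5636,-.2173,.1487,30.6)
s=snap('wrist','w6.png'); g=s['pixels'].mean(2)
an=np.radians(120.6);ey=np.array([np.cos(an),np.sin(an)]);ex=np.array([ey[1],-ey[0]])
C=np.array([.5292,-.1592]);b=r.observe()['tcp_pos'][2]-.0837
e=[[*(C+ey*y),z] for y,z in((-.051,.062),(-.0545,.062),(-.0565,b))];print(b,proj(s,e).round(1).tolist())
u,v=map(int,proj(s,e[1:2])[0])
p=g[:,u-8:u+8].mean(1);print([(i,int(p[i])) for i in range(v-22,v+34)])
for row in(v+4,v+12): print(row,[(i,int(g[row-1:row+2,i].mean())) for i in range(u-56,u+56,2)])
cv2.imwrite('pics/c6.png',cv2.resize(s['pixels'][v-100:v+80,u-90:u+90,::-1],None,fx=3.2,fy=3.2,interpolation=cv2.INTER_CUBIC)); print(u-90,v-100)
E
```

```text
t 21.03 tcp [ 0.5642 -0.2176  0.166 ] shift [ 0.6 -0.4 17.3] turn [0.01 0.02 0.01] w 35.9 F [-0.1 -1.4 -1.7]
0.08214757606770062 [[322.0, 207.6], [322.0, 213.5], [322.0, 227.5]]
[(191, 38), (192, 35), (193, 26), (194, 22), (195, 23), (196, 22), (197, 24), (198, 21), (199, 23), (200, 22), (201, 21), (202, 21), (203, 22), (204, 22), (205, 22), (206, 23), (207, 22), (208, 21), (209, 24), (210, 22), (211, 21), (212, 28), (213, 37), (214, 41), (215, 41), (216, 36), (217, 28), (218, 96), (219, 179), (220, 199), (221, 196), (222, 196), (223, 196), (224, 195), (225, 196), (226, 195), (227, 195), (228, 195), (229, 196), (230, 199), (231, 170), (232, 86), (233, 17), (234, 20), (235, 22), (236, 23), (237, 21), (238, 22), (239, 22), (240, 22), (241, 20), (242, 22), (243, 19), (244, 24), (245, 22), (246, 21)]
217 [(265, 98), (267, 120), (269, 114), (271, 139), (273, 140), (275, 135), (277, 192), (279, 252), (281, 44), (283, 44), (285, 37), (287, 29), (289, 33), (291, 32), (293, 54), (295, 62), (297, 53), (299, 55), (301, 52), (303, 51), (305, 51), (307, 54), (309, 54), (311, 55), (313, 54), (315,
[... 315 characters left out ...]
2), (373, 141), (375, 141)]
225 [(265, 138), (267, 139), (269, 138), (271, 138), (273, 139), (275, 139), (277, 165), (279, 249), (281, 42), (283, 52), (285, 46), (287, 20), (289, 20), (291, 12), (293, 189), (295, 240), (297, 193), (299, 194), (301, 196), (303, 196), (305, 193), (307, 196), (309, 196), (311, 201), (313, 199), (315, 196), (317, 194), (319, 195), (321, 194), (323, 193), (325, 195), (327, 198), (329, 201), (331, 195), (333, 196), (335, 194), (337, 194), (339, 197), (341, 193), (343, 198), (345, 200), (347, 252), (349, 236), (351, 21), (353, 19), (355, 23), (357, 52), (359, 55), (361, 35), (363, 253), (365, 134), (367, 142), (369, 140), (371, 141), (373, 141), (375, 141)]
231 113
```

View pics/c6.png

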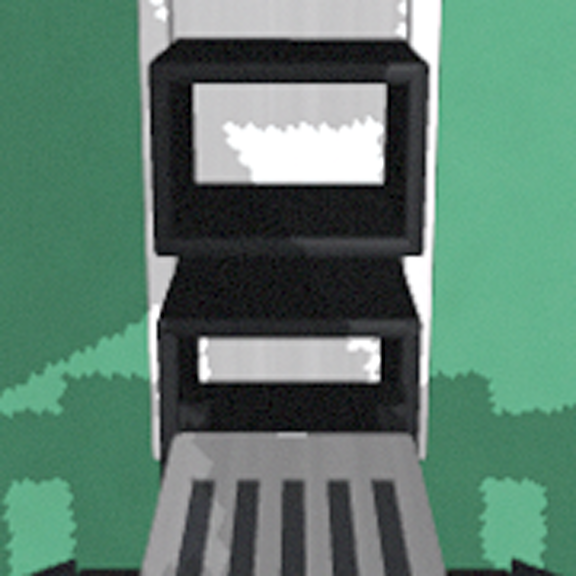

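The crop shows the mouth's far edge and the plug edge both offset by the same ~4 px from the ideal projections, so the row direction is aligned. Laterally the module (column ~323) sits ~1 mm to the right of the well (~321). Inserting with dy = −0.9.

```bash

python3 -m jog '[[20,0,-0.9,0,0,0,0],[20,0,0,6,0,0,0],[20,0,0,6,0,0,0],[20,0,0,6,0,0,0],[20,0,0,4,0,0,0],[20,0,0,3,0,0,0],[20,0,0,3,0,0,0],[20,0,0,3,0,0,0],[20,0,0,0,0,0,0]]'; python3 - <<'E'
from h import *
d(.5636,-.2173,.0907,30.6)
E
```

```text
clock: 21.83
tcp_pos: [0.5625, -0.2175, 0.1329]
tcp_rot: [[-0.51, 0.86, -0.001], [0.86, 0.51, 0.0], [0.001, -0.0, -1.0]]
ft_force: [0.7, 0.0, -2.5]
gripper_width: 0.406
gripper_force: 30.0
t 21.83 tcp [ 0.5625 -0.2175  0.1329] shift [-0.4  1.1 42.2] turn [-0.   -0.01  0.01] w 35.7 F [ 0.7  0.  -2.5]
```

Bottom at z ≈ 0.049, inside the well, with no contact force.

```bash

python3 -m jog '[[20,0,0,3,0,0,0],[20,0,0,5,0,0,0],[20,0,0,6,0,0,0],[20,0,0,6,0,0,0],[20,0,0,6,0,0,0],[20,0,0,5,0,0,0],[20,0,0,4,0,0,0],[20,0,0,3,0,0,0],[20,0,0,2,0,0,0],[20,0,0,1,0,0,0],[20,0,0,0,0,0,0],[20,0,0,0,0,0,0]]'
python3 -m jog '[[88,0,0,0,0,0,0],[88,0,0,0,0,0,0],[88,0,0,0,0,0,0],[88,0,0,0,0,0,0],[88,0,0,0,0,0,0],[88,0,0,0,0,0,0],[88,0,0,0,0,0,0],[88,0,0,0,0,0,0],[88,0,0,0,0,0,0]]'
```

```text
clock: 22.83
tcp_pos: [0.5628, -0.2177, 0.0929]
tcp_rot: [[-0.51, 0.86, 0.0], [0.86, 0.51, -0.0], [-0.0, 0.0, -1.0]]
ft_force: [0.1, -0.6, -2.0]
gripper_width: 0.406
gripper_force: 30.0
clock: 23.58
tcp_pos: [0.5628, -0.2176, 0.0927]
tcp_rot: [[-0.51, 0.86, -0.0], [0.86, 0.51, 0.0], [0.0, 0.0, -1.0]]
ft_force: [-0.7, 0.6, 0.1]
gripper_width: 0.997
gripper_force: 0.0
```

```bash

python3 -m jog '[[88,0,0,-10,0,0,0],[88,0,0,-20,0,0,0],[88,0,0,-30,0,0,0],[88,0,0,-35,0,0,0],[88,0,0,-35,0,0,0],[88,0,0,-30,0,0,0],[88,0,0,-20,0,0,0],[88,0,0,-10,0,0,0]]'>/dev/null
python3 -m jog '[[88,15,0,0,0,0,0],[88,30,0,0,0,0,0],[88,35,10,0,0,0,0],[88,35,10,0,0,0,0],[88,35,10,0,0,0,0],[88,35,10,0,0,0,0],[88,35,10,0,0,0,0],[88,35,10,0,0,0,0],[88,30,10,0,0,0,0],[88,15,0,0,0,0,0],[88,0,0,0,0,0,0],[88,0,0,0,0,0,0]]'|head -2; python3 - <<'E'
from h import *
t=snap('top','top7.png');q=snap('side','s7.png')
C=np.array([.5292,-.1592]);an=np.radians(120.6);ey=np.array([np.cos(an),np.sin(an)])
for w,z in((.0675,.166),(.0225,.166),(-.0675,.106)): print(proj(t,[[*(C+ey*w),z]]),'side',proj(q,[[*(C+ey*w),z]]))
def blobs(s,b):
    m=np.zeros((480,640),np.uint8);m[b[1]:b[3],b[0]:b[2]]=(s['pixels'].min(2)>b[4])[b[1]:b[3],b[0]:b[2]]
    n,l,st,c=cv2.connectedComponentsWithStats(m,connectivity=4);return [(c[i].round(1).tolist(),int(st[i,4])) for i in range(1,n) if st[i,4]>20]
print(blobs(t,(410,215,510,305,215)))
a=cv2.resize(q['pixels'][200:390,250:400,::-1],None,fx=3,fy=3);b=cv2.resize(t['pixels'][215:305,410:510,::-1],None,fx=2.9,fy=2.9,interpolation=cv2.INTER_CUBIC)
c=np.zeros((570,800,3),np.uint8);c[:a.shape[0],:a.shape[1]]=a;c[:b.shape[0],460:460+b.shape[1]]=b;cv2.imwrite('pics/fin.png',c)
# side view: lower edge of short's bright face / rack contrast in columns through the short module
u,v=proj(q,[[*(C-ey*.0675),.106]])[0].astype(int); g=q['pixels'].mean(2)
print(u,v,[(i,int(g[i,u-3:u+4].mean())) for i in range(v-20,v+45,2)])
u,v=proj(q,[[*(C+ey*.0675),.166]])[0].astype(int);print(u,v,[(i,int(g[i,u-2:u+3].mean())) for i in range(v-20,v+60,2)])
d0=np.abs(t['pixels'].astype(int)-cv2.imread('pics/top0.png')[:,:,::-1]).max(2); print('bottle/driver/drum diff',[int((d0[y0:y1,x0:x1]>50).sum()) for x0,y0,x1,y1 in((378,288,410,318),(355,115,390,200),(326,260,346,280))])
E
```

```text
clock: 25.25
tcp_pos: [0.4696, 0.0767, 0.2824]
[[448.85515803 270.18211077]] side [[313.25337155 255.49082941]]
[[466.53046709 258.95857354]] side [[332.60269882 264.60268199]]
[[493.84377973 239.48736678]] side [[372.51333193 314.23851433]]
[([462.0, 243.1], 114), ([494.0, 239.5], 139), ([468.0, 256.5], 210), ([449.1, 270.3], 154)]
372 314 [(294, 140), (296, 140), (298, 139), (300, 139), (302, 139), (304, 139), (306, 138), (308, 166), (310, 214), (312, 242), (314, 244), (316, 245), (318, 245), (320, 242), (322, 203), (324, 163), (326, 163), (328, 161), (330, 153), (332, 143), (334, 142), (336, 143), (338, 140), (340, 137), (342, 133), (344, 94), (346, 62), (348, 59), (350, 57), (352, 58), (354, 58), (356, 58), (358, 56)]
313 255 [(235, 152), (237, 208), (239, 196), (241, 140), (243, 143), (245, 170), (247, 164), (249, 130), (251, 164), (253, 236), (255, 244), (257, 245), (259, 244), (261, 230), (263, 174), (265, 164), (267, 164), (269, 160), (271, 146), (273, 137), (275, 138), (277, 140), (279, 138), (281, 139), (283, 139), (285, 139), (287, 139), (289, 139), (291, 139), (293, 139), (295, 140), (297, 140), (299, 137), (301, 138), (303, 139), (305, 136), (307, 136), (309, 135), (311, 115), (313, 71)]
bottle/driver/drum diff [663, 0, 169]
```

```bash
python3 - <<'E'
from h import *
a=cv2.imread('pics/side0.png').astype(int);b=cv2.imread('pics/s7.png').astype(int);d0=np.abs(a-b).max(2)>60
print({k:int(d0[y0:y1,x0:x1].sum()) for k,(x0,y0,x1,y1) in dict(bottle=(248,245,282,315),drum=(278,236,300,252),driver=(370,250,465,275),stored=(325,262,347,320)).items()})
print(r.job_done())
E
```

```text
{'bottle': 0, 'drum': 33, 'driver': 0, 'stored': 0}
the job is handed in; nothing more can be done
None
```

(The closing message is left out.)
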